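# Fit the angle rotor on the centrifuge's hex drive

## Robot

A 6-joint arm with a two-finger parallel gripper is mounted at the origin on the work surface. World frame = base frame: x ahead of the robot, y to its left, z up, the work surface at z = 0. Lengths are in mm, angles in rad, forces in N, time in s.
With the tool pointing down it reaches from about 350 to 875 mm from the base axis. Payload 4.2 kg.
Tool frame: the origin (TCP) lies at the very end of the fingers, on their centre line; the grasp point (between the pads) lies 19 mm behind it; z points along the fingers, y is the line along which they close (so a half turn about z gives the same grasp; the last joint's range is limited). The gripper opens to 85 mm and grips with 20 to 120 N. Pads are 22 mm wide; open, the fingers measure 114 mm over their backs; the gripper's body (76 mm by 85 mm) begins 54 mm behind the grasp point. The pads swing forward as they close: fully open they stand 13 mm farther back than shut.
Start: joints at [-0.934, 0.385, 0.008, 0, -1.194, -0.259], TCP at [230.561, -580.896, 231.312] pointing down, gripper open.
Joint ranges: [-3.14, 3.14], [-1.21, 2.06], [-1.07, 1.41], [-3.16, 2.05], [-2.99, -0.16], [-3.1, 3.1]. Speed limits (rad/s): [2.79, 2.79, 3.14, 3.14, 3.14, 3.14].

## Interface

Orientations are given as a unit quaternion [x, y, z, w].
In Python, from bench import read_state, get_image, camera_model, job_done gives the robot as it stands.
- The arm moves only by the shell command python3 -m handwheel 'ROWS'. ROWS is JSON, a list of rows, each a list of 7 numbers: the shift along the tool's x, y, z in m, then the turn, a rotation vector about the tool's x, y, z in rad, then the gripper's target within -1 to 1 (fully open at 1, half-way at 0, shut at -1). In form: [[dx, dy, dz, wx, wy, wz, jaw], ...]. A call has 1 to 10 rows; each row is the pose to reach, as a shift and turn from the pose commanded when the call began, along the tool's axes at that moment; what a row does not reach only later rows make up. A row lasts 1/8 s, in which the tool goes at most 62.5 mm and 10.7 degrees, less where a joint would pass 70% of its speed; a pose out of reach is approached as far as the arm can. A call with a gripper value outside its range is refused whole. The fingers move at their own pace and stop on an object; the grip force is fixed at half the most. Time passes only in rows, so rows that repeat a pose let the fingers close. It gives the time, the measured TCP pose, the force, the opening and the grip force at its end, in the units of the state.
- read_state(): the state, without advancing time (a new reading comes with each control period).
- get_image(name): name is "scene" or "top" or "wrist"; returns (picture, depth): 480x640x3 uint8, blue, green, red; 480x640 float32, mm along the optical axis (not along the pixel's ray), 0 where there is no reading.
- camera_model(name): a dict with "K" (3x3 intrinsics, pixels), "rvec" (rotation vector, rad) and "tvec" (3), from world to camera coordinates, as OpenCV has them; the wrist camera has in their place "hand_eye" (4x4, takes a point from camera to tool coordinates, whose origin is the TCP and whose axes are the flange's). Camera axes: x right, y down, z forward; pixel columns grow to the right and rows downward; lengths in mm; the calibration is good to about 2 mm. The wrist camera is an equidistant fisheye: a pixel r from the principal point sees the ray r / f radians off the axis. A picture is of the moment at which its call begins: read the wrist's pose just before it. camera_model takes no time and is no camera call.
- job_done(): hands the job in; it is judged then, once.
The state is a dict: "clock": time; "joints": joint angles; "joint_vel": joint speeds; "joint_efforts": joint torques, N m; "position": TCP position; "ee_rot": TCP orientation; "contact_force": force on the tool from outside, world axes, zero at the start; "wrist_torque": the same for the moment, N m; "gripper_width": finger opening in mm; "grasp_force": force on a finger pad.
Only numpy, scipy, OpenCV 4.12 (cv2) and the standard library are available. Lean on these libraries where they do the work, as an engineer would, in place of code of your own. Each camera call takes 0.05 s, during which the arm holds its last target. There are 200 camera calls.

## Task

Take the cone-shaped angle rotor off the sloping drain rack and fit it in the open centrifuge: set it upright on the drive, press only lightly and turn it a little at a time until its hexagonal socket drops over the hexagonal drive and the rotor sits fully home, then let go of it. Leave the straight-sided rotor on its peg and do not knock over or shove the other things on the bench.

Things in the scene. Friction and masses are not known exactly. Their poses are not given: they have to be found in the camera images.
- angle_rotor: Cone-shaped angle rotor to fit: plain aluminium, twelve round bores in its sloping face, 114 mm across at 30 mm height, loose, 0.36 to 0.6 kg. Origin: centre of its underside; z runs up its axis. Flat top (52 mm across) at 52 mm height, knob above it. It starts over either peg of the rack, its axis leaning 25 degrees.
- socket (a point): Mouth of the angle rotor's hexagonal socket, at the centre of its underside, z up the rotor's axis. Socket 42.5 mm across flats, 13 mm deep, open below; above it a round centring bore 26 mm wide goes on to 40 mm. The hub is 70 mm across at most and 16 mm high; one flat faces this point's x axis, and the shape repeats every 60 degrees.
- knob (a point): Middle of the angle rotor's black faceted knob, 78 mm above its underside on its axis, z along the axis. The knob is an eight-sided grip, 27 mm across flats, from 60 to 91 mm above the underside, its top at 94 mm; two of its flats face this point's y axis, two its x axis and four lie between.
- strip_rotor: The other rotor, which stays: same hub, knob and heights, plain aluminium, but a straight-sided flat-topped drum 110 mm across with four long slots in its top, no cone and no bores. Loose, 0.45 kg, over the rack's other peg. Origin and axes as for the angle rotor.
- centrifuge: White benchtop centrifuge, fixed: 240 mm (its x) by 260 mm (its y), top 150 mm above the bench. Origin on the bench under the drive's axis, z up. Control panel on its -y side; lid hinged on its +y side, 104 mm from the axis, standing open and leaning 18 degrees outwards, up to 375 mm above the bench. Round steel bowl, open on top, 150 mm inner diameter, its floor at 62 mm.
- seat (a point): Centre of the drive's collar in the bowl, 98 mm above the bench, z up: a seated rotor's underside rests here. On it stands the drive: a hexagon 40 mm across flats and 12 mm high, then a round centring nose, 24 mm wide, tapered over its top 8 mm, up to 38 mm. A rotor not lined up rests on the hexagon, 12 mm too high. No reading gives the hexagon's angle; the brake holds it. It enters within about 6 degrees.
- rack: Sloping steel drain rack, fixed, 130 mm (its x) by 310 mm (its y). Origin on the bench under its middle, z up. The plate slopes 25 degrees, low edge to its -x; two round pegs, 39 mm in diameter, 11 mm high, tapered at the tip, stand square to the plate, so the rotors' axes lean 25 degrees towards its -x. The pegs rise from the plate at y = -77 and +77 mm, 72 mm above the bench.
- wash_bottle: Bystander: white plastic wash bottle with a red cap and bent spout, 68 mm in diameter, 188 mm high. Origin under its middle.
- tube_rack: Bystander: white test tube rack 70 by 166 mm with glass tubes, 103 mm high. Origin under its middle.
- beaker: Bystander: glass beaker 74 mm in diameter, 95 mm high. Origin under its middle.
Not all that is in view belongs to the job. Leave any red look-alike of the angle_rotor alone.

How it is judged:
By the outcome, as a careful person would: the job done as asked, in the order asked, and still so for the second after the job is handed in, with the robot touching nothing.
It also fails if it takes over 48 s, if anything falls off the work surface, if the arm or the gripper's body presses on something with over 40 N, if the wrist force passes 120 N, or if a joint passes its speed limit or range.

## Working session

There is one attempt and no reset: what is moved stays moved. The work goes in short steps, Python scripts to look and compute and a shell command to move; the robot and the scene stay as the last step left them, time stands still between calls to the robot, and variables do not carry over. Pictures are saved under pics/ and viewed, at most 10 in all, crops included, and the job is handed in when it is done.

```bash
mkdir -p pics; cat > h.py <<'E'
import numpy as np, cv2
from scipy.spatial.transform import Rotation as R
from bench import read_state, get_image, camera_model, job_done
def cloud(n):
    im,d=get_image(n); m=camera_model(n); K=np.array(m["K"]); Rm=cv2.Rodrigues(np.array(m["rvec"],float))[0]; t=np.array(m["tvec"],float).ravel()
    v,u=np.mgrid[:480,:640]; p=np.stack([(u-K[0,2])/K[0,0]*d,(v-K[1,2])/K[1,1]*d,d],-1)
    P=(p-t)@Rm; P[d==0]=np.nan
    return im,P
def go(target_p,target_R):
    s=read_state(); T=R.from_quat(s["ee_rot"]); 
    print("shift m",np.round(T.inv().apply(np.array(target_p)-s["position"])/1000,4),"rotvec",np.round((T.inv()*target_R).as_rotvec(),4))
E
python3 - <<'E'
from h import *
for n in("scene","top"):
    im,P=cloud(n); cv2.imwrite(f"pics/{n}.png",im); np.save(n+".npy",P)
s=read_state(); print(s); print(R.from_quat(s["ee_rot"]).as_matrix().round(3)); print(camera_model("wrist"))
E
```

```text
{'clock': 0.1, 'joints': array([-9.34377828e-01,  3.85493310e-01,  6.77102246e-03, -4.11447908e-04,
       -1.19402678e+00, -2.58609983e-01]), 'joint_vel': array([ 1.19204671e-05, -2.09053740e-03,  4.23182738e-03,  8.43558053e-04,
        1.01930824e-03, -4.40605718e-04]), 'joint_efforts': array([-1.40699620e-03, -3.93319631e+01,  1.88930047e+01,  4.19798657e+00,
       -2.60395325e-03,  1.73845716e-06]), 'position': array([ 230.37575311, -580.43089798,  230.32957989]), 'ee_rot': array([-1.87708138e-01,  9.82224346e-01,  9.62969078e-04, -2.50111142e-04]), 'contact_force': array([ 0.04984473, -0.33926466, -0.1660202 ]), 'wrist_torque': array([ 3.53377904e-02, -7.02614234e-05, -3.07305149e-02]), 'grasp_force': 0.0, 'gripper_width': 85.60913942638729}
[[-0.93  -0.369 -0.001]
 [-0.369  0.93   0.002]
 [ 0.     0.002 -1.   ]]
{'K': array([[371.64829954,   0.        , 319.95921621],
       [  0.        , 371.64829954, 239.26198343],
       [  0.        ,   0.        ,   1.        ]]), 'hand_eye': array([[-6.73119604e-04, -9.58039649e-01, -2.86634920e-01,
         7.38029690e+01],
       [ 9.99999754e-01, -5.88856686e-04, -3.80174844e-04,
        -3.24294709e-01],
       [ 1.95435686e-04, -2.86635105e-01,  9.58039810e-01,
        -1.42760083e+02],
       [ 0.00000000e+00,  0.00000000e+00,  0.00000000e+00,
         1.00000000e+00]])}
```

View pics/scene.png

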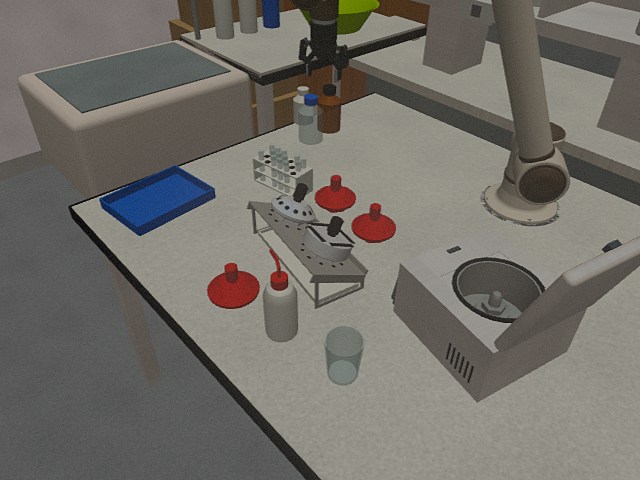

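View pics/top.png

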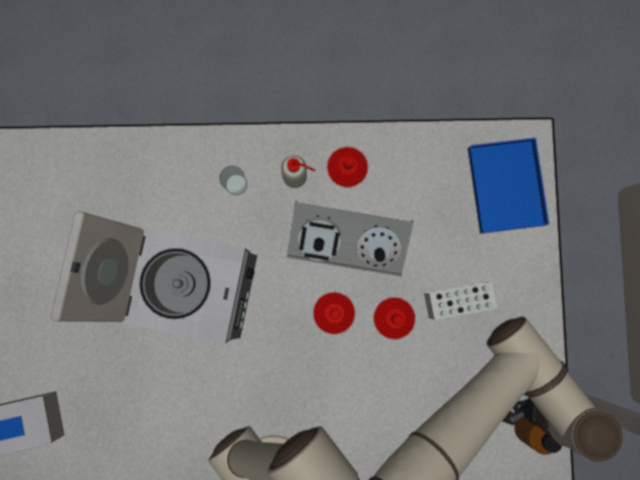

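The scene view shows the angle rotor (bored cone) on the far peg of the rack, about (293,207), with the strip rotor at (328,240). In the top view the angle rotor is at (379,246) with its knob at (380,254), the strip rotor at (318,240), and the centrifuge nose at about (180,283).

```bash
python3 - <<'E'
from h import *
im=cv2.imread("pics/top.png"); P=np.load("top.npy")
def at(u,v): return P[v,u].round(1)
for n,uv in dict(knob=(380,254),knobstrip=(318,243),nose=(180,283),rackTL=(298,210),rackTR=(409,224),rackBL=(293,252),rackBR=(402,270),cfTop=(228,270),bottlecap=(294,164),tuberack=(460,302),redA=(394,318),redB=(334,313)).items(): print(n,at(*uv))
g=im.max(2)
for n,(u0,u1,v0,v1) in dict(k=(365,395,244,268),s=(308,330,234,256)).items():
    w=P[v0:v1,u0:u1].reshape(-1,3); z=w[:,2]; m=(g[v0:v1,u0:u1].ravel()<60)&(z>125); print(n,m.sum(),np.nanmean(w[m],0),z[m].max())
# rack plane
m=np.zeros((480,640),bool); m[205:275,288:412]=1
# plate: gap between rotors and edges
w=np.concatenate([P[215:262,343:354].reshape(-1,3),P[225:265,396:404].reshape(-1,3)]); w=w[(w[:,2]>30)&(w[:,2]<120)]
c=np.median(w,0);
for _ in range(4):
    A=np.c_[w[:,:2],np.ones(len(w))]; k=np.linalg.lstsq(A,w[:,2],rcond=None)[0]; e=abs(A@k-w[:,2]); w=w[e<max(3,2*np.median(e))]
n=np.array([-k[0],-k[1],1]);n/=np.linalg.norm(n);print("plane",k,n,np.degrees(np.arccos(n[2])),len(w),np.degrees(np.arctan2(n[1],n[0])))
# nose
w=P[270:296,166:194].reshape(-1,3); q=w[(w[:,2]>122)&(w[:,2]<145)]; print("nose",len(q),q.mean(0),q[:,2].max())
q=w[(w[:,2]>128)&(w[:,2]<145)]; print(len(q),q.mean(0))
# bowl rim circle: region white top
w=P[235:330,130:222].reshape(-1,3); q=w[(w[:,2]<80)&(w[:,2]>50)]; print("floor",len(q)); print(cv2.minEnclosingCircle(q[:,:2].astype(np.float32)))
im2=cv2.resize(im[200:345,40:420],None,fx=2.1,fy=2.1,interpolation=cv2.INTER_CUBIC)
E
```

```text
knob [ 569.2 -283.   157. ]
knobstrip [ 599.4 -130.8  159.9]
nose [509.4 213.4 133.8]
rackTL [691.2 -82.5  98. ]
rackTR [ 648.9 -368.4   97.7]
rackBL [586.3 -66.3  48.7]
rackBR [ 532.4 -356.1   40. ]
cfTop [538.6  92.7 145. ]
bottlecap [798.  -75.7 157.8]
tuberack [ 445.4 -492.1   97.6]
redA [ 408.5 -322.1   93.7]
redB [ 424.7 -169.    91.5]
k 103 [ 568.08062355 -281.27836233  155.4078823 ] 164.21766079448938
s 95 [ 597.01738087 -131.80977469  155.34518387] 164.61109568850657
plane [ 4.35141663e-01 -9.88859755e-02 -2.16896197e+02] [-0.39737279  0.090303    0.91320328] 24.04815604239414 413 167.1969680767613
nose 74 [509.488378   220.66928942 132.62528604] 140.7657131937575
64 [509.86359302 221.3944513  133.71426807]
floor 1851
((509.6354064941406, 224.63870239257812), 74.93795013427734)
```

```bash
cat >> h.py <<'E'
def axR(az):  # rack-tilted tool, az=lean azimuth deg
    a=np.radians(az); t=np.radians(25); d=np.array([np.cos(a),np.sin(a),0]); z=np.array([0,0,1.])
    n=np.sin(t)*d+np.cos(t)*z; x=np.cos(t)*d-np.sin(t)*z
    return n,R.from_matrix(np.c_[x,np.cross(-n,x),-n])
E
python3 - <<'E'
from h import *
n,T=axR(169.5); k=np.array([575.6,-284,142.7]); print(n); go(k+n*110,T)
E
```

```text
[-0.41554148  0.07701606  0.90630779]
shift m [-0.3908  0.173  -0.0118] rotvec [ 0.1242 -0.4254  0.5515]
```

```bash
python3 -m handwheel '[[-0.055,0.025,-0.01,0.02,-0.06,0.08,1],[-0.11,0.05,-0.012,0.04,-0.12,0.16,1],[-0.165,0.075,-0.012,0.053,-0.18,0.235,1],[-0.22,0.1,-0.012,0.07,-0.24,0.31,1],[-0.275,0.123,-0.012,0.09,-0.3,0.39,1],[-0.33,0.148,-0.012,0.105,-0.36,0.47,1],[-0.37,0.165,-0.012,0.12,-0.41,0.53,1],[-0.39,0.173,-0.012,0.124,-0.425,0.551,1],[-0.39,0.173,-0.012,0.124,-0.425,0.551,1]]'
python3 - <<'E'
from h import *
s=read_state(); print(s["joints"],s["position"])
im,d=get_image("wrist"); np.savez("w1",im=im,d=d,p=s["position"],q=s["ee_rot"]); cv2.imwrite("pics/w1.png",im)
E
```

```text
clock: 1.23
position: [529.4, -274.8, 242.5]
ee_rot: [0.087, 0.972, -0.02, 0.215]
contact_force: [-0.7, 0.1, -0.3]
gripper_width: 85.7
grasp_force: 0.0
[-0.21442521  0.1468769  -0.35745807 -0.02230161 -0.63140255 -1.52063308] [ 529.38021347 -274.77898341  242.54385474]
```

View pics/w1.png

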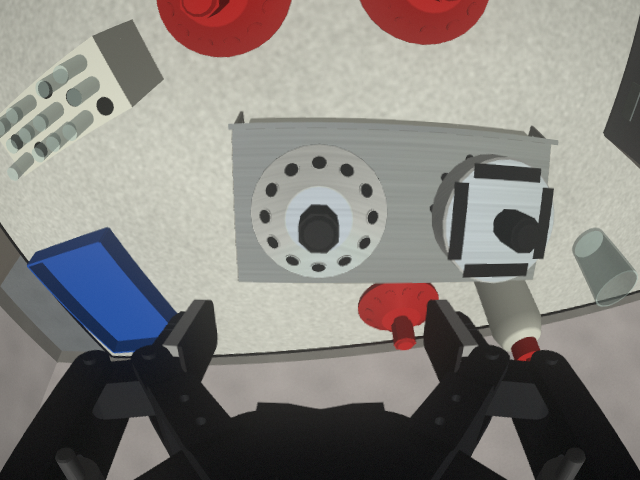

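The wrist view shows the bored cone rotor with its knob top centred near (319,230), its disc centre about (319,215) and the strip rotor to the right. I'll now measure the axis and the knob facets.

```bash
cat >> h.py <<'E'
def wcloud(d,p,q):
    m=camera_model("wrist"); K=np.array(m["K"]); H=np.array(m["hand_eye"])
    v,u=np.mgrid[:480,:640]; a=(u-K[0,2])/K[0,0]; b=(v-K[1,2])/K[1,1]; r=np.hypot(a,b)+1e-9
    P=np.stack([a/r*np.tan(r)*d,b/r*np.tan(r)*d,d],-1)@H[:3,:3].T+H[:3,3]   # tool frame
    P[d==0]=np.nan
    return P, R.from_quat(q).apply(P.reshape(-1,3)).reshape(P.shape)+p
def plane(w,tol=2):
    for _ in range(6):
        c=w.mean(0); n=np.linalg.svd(w-c,full_matrices=False)[2][2]; e=abs((w-c)@n); w=w[e<max(tol,2*np.median(e))]
    return c,n*np.sign(n[2]),len(w)
E
python3 - <<'E'
from h import *
f=np.load("w1.npz"); im=f["im"]; T,W=wcloud(f["d"],f["p"],f["q"])
pl=np.concatenate([W[140:270,392:428].reshape(-1,3),W[150:265,240:250].reshape(-1,3)]); pl=pl[~np.isnan(pl[:,0])]
c,n,N=plane(pl); print("plate",c,n,N,"tilt",np.degrees(np.arccos(n[2])),"az",np.degrees(np.arctan2(n[1],n[0])))
w=W[200:260,295:345].reshape(-1,3); t=T[200:260,295:345].reshape(-1,3); g=im[200:260,295:345].max(2).ravel()
h=(w-c)@n; print(np.percentile(h[(g<60)],[5,50,90,98]))
m=(g<60)&(h>90); print("knobtop",m.sum(),w[m].mean(0),"tool",t[m].mean(0), t[m].min(0),t[m].max(0))
w=W[150:282,248:390].reshape(-1,3); h=(w-c)@n; m=(h>49)&(h<55); c2,n2,N2=plane(w[m]); print("flat",N2,c2,n2,(c2-c)@n); 
print("encl flat",cv2.minEnclosingCircle(T[150:282,248:390].reshape(-1,3)[m][:,:2].astype(np.float32)))
m=(h>26)&(h<60);print("encl cone",cv2.minEnclosingCircle(T[150:282,248:390].reshape(-1,3)[m][:,:2].astype(np.float32)))
print("tool z",R.from_quat(f["q"]).as_matrix()[:,2])
cv2.imwrite("pics/k1.png",cv2.resize(im[185:265,270:370],None,fx=7,fy=7,interpolation=cv2.INTER_CUBIC))
E
```

```text
plate [ 608.79391934 -237.04108271   71.80655131] [-0.41600652  0.07898999  0.90592448] 5762 tilt 25.05191605452439 az 169.2488453011256
[nan nan nan nan]
knobtop 930 [ 559.54312232 -282.46449483  155.75196367] tool [ 8.45042846 -2.0290828  91.79419149] [ -5.90447205 -14.85269207  88.77593663] [20.22918923 10.45791532 94.72605727]
flat 2728 [ 573.61830102 -284.95182274  116.7811564 ] [-0.40701291  0.07840007  0.9100516 ] 51.59241314537354
encl flat ((6.9665141105651855, -1.9067662954330444), 31.879940032958984)
encl cone ((6.2587995529174805, -2.1697375774383545), 57.07911682128906)
tool z [ 0.41468194 -0.076835   -0.90671675]
```

View pics/k1.png

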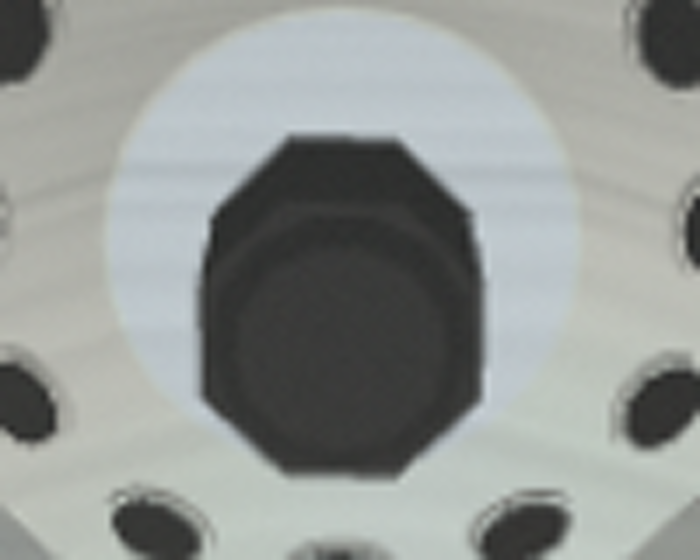

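The crop shows the octagonal knob with flats square to the image, so it is aligned with the tool axes. The rotor axis lies at tool x ≈ +7, y ≈ -2, and the grasp needs a 125 mm advance.

```bash
python3 -m handwheel '[[0.007,-0.002,0.04,0,0,0,1],[0.007,-0.002,0.085,0,0,0,1],[0.007,-0.002,0.11,0,0,0,1],[0.007,-0.002,0.122,0,0,0,1],[0.007,-0.002,0.124,0,0,0,1],[0.007,-0.002,0.124,0,0,0,-1],[0.007,-0.002,0.124,0,0,0,-1],[0.007,-0.002,0.124,0,0,0,-1],[0.007,-0.002,0.124,0,0,0,-1],[0.007,-0.002,0.124,0,0,0,-1]]'
```

```text
clock: 2.52
position: [574.0, -286.6, 128.7]
ee_rot: [0.089, 0.972, -0.021, 0.216]
contact_force: [-3.8, 3.4, 4.8]
gripper_width: 25.9
grasp_force: 62.4
```

```bash
python3 -m handwheel '[[0,0,-0.01,0,0,0,-1],[0,0,-0.04,0,0,0,-1],[0,0,-0.09,0,0,0,-1],[0,0,-0.14,0,0,0,-1],[0,0,-0.16,0,0,0,-1]]'; python3 - <<'E'
from h import *
T=R.from_matrix(np.c_[[-1,0,0],[0,1,0],[0,0,-1]])
go([610,222,290],T); s=read_state(); print(s["contact_force"], s["joints"]); go(np.array(s["position"])+[50,240,50],T)
E
```

```text
clock: 3.15
position: [506.1, -274.0, 274.8]
ee_rot: [0.089, 0.972, -0.02, 0.216]
contact_force: [0.8, -0.2, -5.9]
gripper_width: 25.8
grasp_force: 61.3
shift m [-0.0175  0.5066 -0.0093] rotvec [-0.0413  0.4362 -0.1798]
[ 0.8155483  -0.24870562 -5.90595318] [-0.22346454  0.08199069 -0.34738364 -0.02465286 -0.70426513 -1.51485492]
shift m [-0.0263  0.245  -0.0433] rotvec [-0.0413  0.4362 -0.1798]
```

```bash
python3 -m handwheel '[[-0.003,0.05,-0.015,-0.004,0.05,-0.02,-1],[-0.006,0.11,-0.025,-0.009,0.1,-0.04,-1],[-0.009,0.17,-0.025,-0.014,0.15,-0.06,-1],[-0.011,0.23,-0.02,-0.019,0.2,-0.08,-1],[-0.013,0.29,-0.015,-0.024,0.25,-0.1,-1],[-0.015,0.35,-0.01,-0.029,0.3,-0.125,-1],[-0.017,0.41,-0.01,-0.034,0.36,-0.15,-1],[-0.0175,0.465,-0.01,-0.038,0.41,-0.17,-1],[-0.0175,0.506,-0.009,-0.041,0.436,-0.18,-1],[-0.0175,0.506,-0.009,-0.041,0.436,-0.18,-1]]'
python3 - <<'E'
from h import *
s=read_state(); print(s["joints"],s["position"],R.from_quat(s["ee_rot"]).as_matrix().round(3).tolist())
im,d=get_image("wrist"); np.savez("w2",im=im,d=d,p=s["position"],q=s["ee_rot"]); cv2.imwrite("pics/w2.png",im)
T,W=wcloud(d,s["position"],s["ee_rot"]); w=W.reshape(-1,3); near=np.hypot(w[:,0]-509.6,w[:,1]-222)
for a,b,r in((132,139,20),(128,139,20),(106,113,30),(56,68,90)):
    q=w[(near<r)&(w[:,2]>a)&(w[:,2]<b)]; print(a,b,len(q),len(q) and (q.mean(0),cv2.minEnclosingCircle(q[:,:2].astype(np.float32))))
q=w[(near<130)&(w[:,2]>144)&(w[:,2]<156)]; print("top",len(q),np.median(q[:,2]))
E
```

```text
clock: 4.4
position: [611.1, 224.2, 284.1]
ee_rot: [-0.002, 1.0, -0.001, -0.003]
contact_force: [-0.3, -0.5, -5.9]
gripper_width: 25.7
grasp_force: 61.4
[ 5.98789468e-01  4.04621955e-01  1.70696263e-01 -1.86051029e-03
 -1.34197507e+00 -2.16596262e+00] [611.07312379 224.16782965 284.12778082] [[-1.0, -0.003, -0.005], [-0.003, 1.0, -0.001], [0.005, -0.001, -1.0]]
132 139 446 (array([508.56493791, 222.18885981, 135.22351448]), ((508.20733642578125, 222.2467041015625), 10.183463096618652))
128 139 658 (array([508.73496509, 222.11132248, 133.59965988]), ((508.1249694824219, 222.1860809326172), 11.96054744720459))
106 113 1198 (array([508.84574086, 222.2006758 , 110.01373627]), ((507.8369140625, 222.33975219726562), 22.794538497924805))
56 68 13270 (array([505.25946144, 222.06888513,  62.26050045]), ((507.9679260253906, 222.01925659179688), 75.43009185791016))
top 27177 150.27925523175912
```

View pics/w2.png

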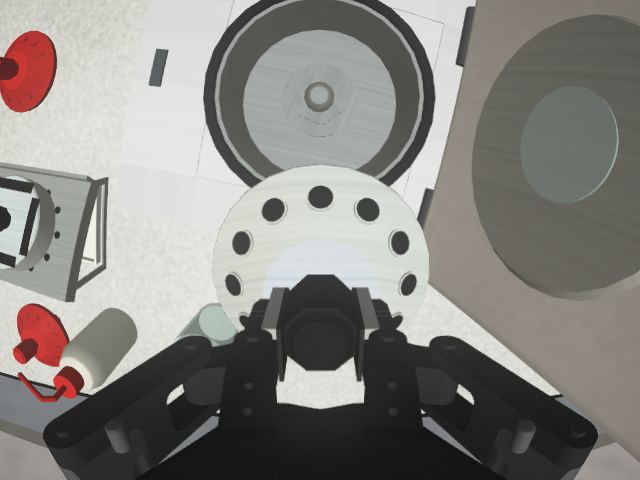

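The wrist view shows the rotor held upright and the drive with its nose at about (319,96) in the open bowl. The measurements agree on a seat at (508, 222). Next I'll check how the rotor sits in the grip and the angle of the hexagon.

```bash
python3 - <<'E'
from h import *
f=np.load("w2.npz"); T,W=wcloud(f["d"],f["p"],f["q"]); t=T.reshape(-1,3); w=W.reshape(-1,3)
m=(np.hypot(t[:,0],t[:,1])<75)&(t[:,2]>0)&(t[:,2]<70)
a=t[m&(t[:,2]>3)&(t[:,2]<13)&(np.hypot(t[:,0],t[:,1])<28)]
if len(a)>50: print("flat",plane(a,1))
def res(x): # cone: z = z0 + slope*r about tilted axis; use points of the sloping face
    ax=np.array([x[2],x[3],1]);ax/=np.linalg.norm(ax); q=c-np.array([x[0],x[1],0]); h=q@ax; r=np.linalg.norm(q-h[:,None]*ax,axis=1); return h-(x[4]+x[5]*r)
from scipy.optimize import least_squares
c=t[m&(np.hypot(t[:,0],t[:,1])>31)&(np.hypot(t[:,0],t[:,1])<54)&(t[:,0]>0)]
o=least_squares(res,[0,0,0,0,-5,.7],loss="soft_l1"); print("cone",len(c),o.x.round(3),np.abs(o.fun).mean())
q=w[(np.hypot(w[:,0]-508.1,w[:,1]-222.2)<27)&(w[:,2]>106)&(w[:,2]<113)][:,:2]-[508.1,222.2]
best=[]
for d in range(0,60,1):
    an=np.radians(d+60*np.arange(6)); s=(q@np.array([np.cos(an),np.sin(an)])).max(1); best.append((np.percentile(s,97)+0*s.mean(),d))
    
print("hex flats",sorted(best)[:6],sorted(best)[-2:])
E
```

```text
flat (array([15.13301121, -0.2343944 , 10.44003745]), array([0.00445221, 0.00225992, 0.99998754]), 3696)
cone 13616 [ 4.761e+00 -3.350e-01 -4.200e-02  1.000e-03 -6.341e+00  6.630e-01] 0.7671676005937995
hex flats [(np.float64(19.82549280691793), 38), (np.float64(19.844460294348202), 37), (np.float64(19.860344848290076), 39), (np.float64(19.8958392042193), 40), (np.float64(19.907136291036476), 36), (np.float64(19.969956593247502), 41)] [(np.float64(21.44442949679039), 6), (np.float64(21.45404501820446), 10)]
```

```bash
python3 - <<'E'
from h import *
from scipy.optimize import least_squares
f=np.load("w2.npz"); T,W=wcloud(f["d"],f["p"],f["q"]); t=T.reshape(-1,3)
r0=np.hypot(t[:,0],t[:,1])
c=t[(r0>31)&(r0<54)&(t[:,2]>0)&(t[:,2]<70)&(t[:,0]>0)]
o=least_squares(lambda x:c[:,2]-(x[2]+x[3]*np.hypot(c[:,0]-x[0],c[:,1]-x[1])),[0,0,-5,.7],loss="soft_l1"); print(o.x.round(2))
e=t[(r0>45)&(r0<70)&(t[:,2]>22)&(t[:,2]<34)&(t[:,0]>-10)]; print("rim",len(e),cv2.minEnclosingCircle(e[:,:2].astype(np.float32)), e[:,0].max(),e[:,1].min(),e[:,1].max())
g=t[(r0<40)&(t[:,2]>9)&(t[:,2]<12)&(t[:,0]>0)]; print("flat xmax",np.percentile(g[:,0],99),np.percentile(g[:,1],[1,99]))
Td=R.from_matrix(np.c_[[-1,0,0],[0,1,0],[0,0,-1]]); Tt=Td*R.from_rotvec([0,0,np.radians(22)])
go([508.1,222.2,284],Tt)
E
```

```text
[ 1.37 -0.24 -8.06  0.7 ]
rim 8440 ((1.6198153495788574, -0.56964111328125), 57.05207443237305) 58.193300010764304 -57.61468282863824 56.47539781218357
flat xmax 29.248902152469586 [-26.98595363  26.13561575]
shift m [1.025e-01 1.000e-04 1.300e-03] rotvec [-0.0033 -0.0046  0.3859]
```

```bash
python3 -m handwheel '[[0.05,0,0.001,-0.002,-0.002,0.12,-1],[0.09,0,0.001,-0.003,-0.004,0.26,-1],[0.1012,0,0.001,-0.003,-0.0045,0.386,-1],[0.1012,0,0.02,-0.003,-0.0045,0.386,-1],[0.1012,0,0.05,-0.003,-0.0045,0.386,-1],[0.1012,0,0.07,-0.003,-0.0045,0.386,-1],[0.1012,0,0.078,-0.003,-0.0045,0.386,-1],[0.1012,0,0.078,-0.003,-0.0045,0.386,-1],[0.1012,0,0.078,-0.003,-0.0045,0.386,-1]]'; python3 - <<'E'
from h import *
s=read_state(); print(s["position"],s["contact_force"],s["joints"]); Td=R.from_matrix(np.c_[[-1,0,0],[0,1,0],[0,0,-1]]); Tt=Td*R.from_rotvec([0,0,np.radians(22)])
go([509.4,222.1,176],Tt)
E
```

```text
clock: 5.58
position: [510.7, 221.2, 210.9]
ee_rot: [0.192, 0.981, 0.002, 0.003]
contact_force: [-0.2, -0.3, -5.0]
gripper_width: 25.6
grasp_force: 61.2
[510.73249885 221.1553143  210.88463045] [-0.18576961 -0.33954802 -5.04868719] [ 7.01075201e-01  2.81290050e-01 -1.99488422e-01  2.46187185e-03
 -1.08346371e+00 -2.65862110e+00]
shift m [0.0018 0.0002 0.0349] rotvec [ 0.0048  0.005  -0.0016]
```

```bash
python3 -m handwheel '[[0.001,0,0.004,0.004,0.004,0,-1],[0.0015,0,0.006,0.005,0.005,0,-1]]'; python3 - <<'E'
from h import *
s=read_state(); print(s["position"],s["contact_force"]); Td=R.from_matrix(np.c_[[-1,0,0],[0,1,0],[0,0,-1]]); Tt=Td*R.from_rotvec([0,0,np.radians(22)])
go([509.4,222.1,174],Tt)
E
```

```text
clock: 5.82
position: [508.8, 221.8, 203.8]
ee_rot: [0.192, 0.981, -0.001, -0.001]
contact_force: [-0.2, -0.2, -6.0]
gripper_width: 25.8
grasp_force: 61.2
[508.76943196 221.76934244 203.76083815] [-0.17333952 -0.23973135 -5.99786182]
shift m [-0.0005  0.0006  0.0298] rotvec [-0.0017 -0.0014 -0.0015]
```

```bash
python3 -m handwheel '[[-0.0005,0.0005,0.006,-0.001,-0.001,0,-1],[-0.0005,0.0005,0.012,-0.001,-0.001,0,-1],[-0.0005,0.0005,0.018,-0.001,-0.001,0,-1],[-0.0005,0.0005,0.022,-0.001,-0.001,0,-1],[-0.0005,0.0005,0.025,-0.001,-0.001,0,-1],[-0.0005,0.0005,0.025,-0.001,-0.001,0,-1]]'; python3 - <<'E'
from h import *
s=read_state(); print(s["position"],s["contact_force"],s["wrist_torque"])
E
```

```text
clock: 6.58
position: [509.1, 222.1, 178.6]
ee_rot: [0.192, 0.981, -0.0, -0.001]
contact_force: [-1.3, 1.2, -5.6]
gripper_width: 25.7
grasp_force: 61.4
[509.12812086 222.08704156 178.56857456] [-1.26412758  1.21669292 -5.55809159] [ 0.27248226  0.43833365 -0.01648409]
```

```bash
python3 -m handwheel '[[0,0,0.003,0,0,0,-1],[0,0,0.005,0,0,0,-1],[0,0,0.0065,0,0,0,-1],[0,0,0.0065,0,0,0,-1]]'; python3 -m handwheel '[[0,0,0.001,0,0,0,-1],[0,0,0.001,0,0,0,-1]]'
```

```text
clock: 7.08
position: [508.9, 222.1, 171.9]
ee_rot: [0.192, 0.981, -0.0, -0.001]
contact_force: [-4.8, 3.5, -3.2]
gripper_width: 25.9
grasp_force: 61.5
clock: 7.32
position: [508.8, 222.1, 170.8]
ee_rot: [0.192, 0.981, -0.0, -0.001]
contact_force: [-4.0, 2.2, -2.4]
gripper_width: 26.1
grasp_force: 61.5
```

```bash
python3 -m handwheel '[[0,0,0.001,0,0,0,-1],[0,0,0.002,0,0,0,-1],[0,0,0.002,0,0,0,-1]]'
```

```text
clock: 7.7
position: [508.7, 222.0, 168.8]
ee_rot: [0.192, 0.981, -0.001, -0.001]
contact_force: [-4.3, 2.9, -2.2]
gripper_width: 25.8
grasp_force: 61.5
```

```bash
python3 -m handwheel '[[0,0,0.001,0,0,0,-1],[0,0,0.002,0,0,0,-1],[0,0,0.003,0,0,0,-1],[0,0,0.003,0,0,0,-1]]'
```

```text
clock: 8.2
position: [508.8, 222.0, 165.8]
ee_rot: [0.192, 0.981, -0.001, -0.001]
contact_force: [-4.6, 3.3, -2.9]
gripper_width: 25.3
grasp_force: 61.5
```

```bash
python3 -m handwheel '[[0,0,0.001,0,0,0,-1],[0,0,0.002,0,0,0,-1],[0,0,0.003,0,0,0,-1],[0,0,0.004,0,0,0,-1],[0,0,0.004,0,0,0,-1]]'
```

```text
clock: 8.82
position: [508.7, 222.0, 161.9]
ee_rot: [0.192, 0.981, -0.001, -0.001]
contact_force: [-4.4, 2.1, -4.2]
gripper_width: 25.6
grasp_force: 61.5
```

```bash
python3 -m handwheel '[[0,0,0.001,0,0,0,-1],[0,0,0.002,0,0,0,-1],[0,0,0.002,0,0,0,-1]]'; python3 -m handwheel '[[0,0,0.001,0,0,0,-1],[0,0,0.002,0,0,0,-1],[0,0,0.002,0,0,0,-1]]'; python3 - <<'E'
from h import *
s=read_state()
im,d=get_image("wrist"); T,W=wcloud(d,s["position"],s["ee_rot"]); t=T.reshape(-1,3); w=W.reshape(-1,3); r=np.hypot(t[:,0],t[:,1])
m=(r<27)&(t[:,0]>14)&(w[:,2]>130)&(w[:,2]<175); print("flat top world z",np.median(w[m][:,2]),m.sum(),plane(w[m],1)[1], "casing top",np.median(w[(w[:,2]>145)&(w[:,2]<156)&(r>90)][:,2]))
E
```

```text
clock: 9.2
position: [509.0, 222.0, 160.9]
ee_rot: [0.191, 0.982, -0.0, -0.001]
contact_force: [-5.0, 1.8, 1.8]
gripper_width: 25.6
grasp_force: 62.1
clock: 9.57
position: [509.7, 221.9, 160.6]
ee_rot: [0.191, 0.982, -0.0, 0.001]
contact_force: [-6.5, 0.3, 7.6]
gripper_width: 25.7
grasp_force: 62.9
flat top world z 150.30094966967883 2547 [-0.9104395   0.36074098  0.20240026] casing top 150.1056796048226
```

Contact comes at TCP z 160.6. That puts the underside at about 98 mm and the flat top at 150.3 mm, against 98 + 52 = 150 expected, so the rotor is fully home. I'll unload the press, release and retreat.

```bash
python3 -m handwheel '[[0,0,-0.0025,0,0,0,-1],[0,0,-0.0025,0,0,0,0],[0,0,-0.0025,0,0,0,0.5],[0,0,-0.0025,0,0,0,1],[0,0,-0.0025,0,0,0,1],[0,0,-0.0025,0,0,0,1],[0,0,-0.0025,0,0,0,1]]' && python3 -m handwheel '[[0,0,-0.02,0,0,0,1],[0,0,-0.06,0,0,0,1],[0,0,-0.11,0,0,0,1],[0,0,-0.15,0,0,0,1],[0,0,-0.15,0,0,0,1]]'
python3 - <<'E'
from h import *
s=read_state()
im,d=get_image("wrist"); T,W=wcloud(d,s["position"],s["ee_rot"]); w=W.reshape(-1,3); r=np.hypot(w[:,0]-508.1,w[:,1]-222.2)
for a,b,rr in((145,156,24),(186,196,18)):
    q=w[(r<rr)&(w[:,2]>a)&(w[:,2]<b)]; print(len(q),q.mean(0),plane(q,1)[1])
cv2.imwrite("pics/end.png",im)
E
```

```text
clock: 10.5
position: [509.4, 221.9, 160.7]
ee_rot: [0.192, 0.981, -0.0, -0.0]
contact_force: [0.3, -1.1, 0.4]
gripper_width: 85.3
grasp_force: 0.0
clock: 11.12
position: [510.9, 222.8, 314.9]
ee_rot: [0.191, 0.982, 0.003, 0.003]
contact_force: [-0.0, 0.2, -0.0]
gripper_width: 85.8
grasp_force: 0.0
1210 [501.23836595 225.4289641  150.21112226] [5.50982694e-04 4.39646220e-04 9.99999752e-01]
1069 [507.71713247 221.8148494  190.94099387] [-0.03667068  0.03785534  0.99861015]
```

View pics/end.png

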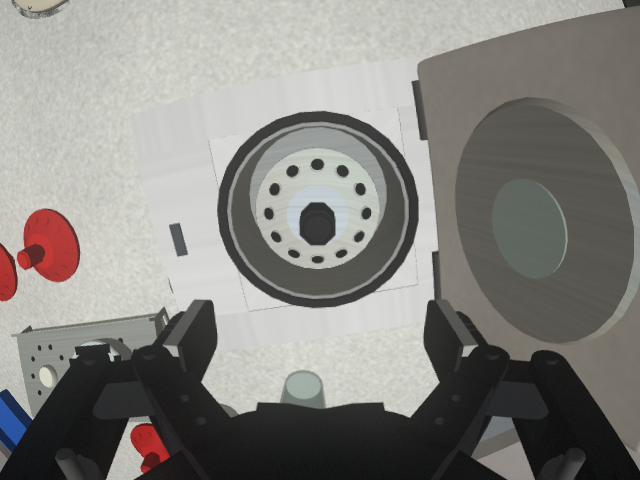

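The picture shows the rotor level in the bowl with its knob at about (318,225). Its flat top measures 150.2 mm, so it is seated, and the gripper is clear.

```bash
python3 -c "
from bench import job_done
print(job_done())"
```

```text
the job is handed in; nothing more can be done
None
```

The angle rotor is fully home on the centrifuge drive (flat top at 150.2 mm, 150 expected), released, and handed in at about 11 s; it dropped over the hexagon at the first angle tried, so no turning search was needed.

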